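# Clamp a filter cassette with a quarter turn past snug

### The job

Push the filter cassette that lies between the clamp's side rails fully home against the back stop, then turn the clamp's crossbar clockwise until the screw bites on the cassette and the resistance rises sharply, and from there add one quarter turn, without overtightening. Leave the other cassette, the foil-capped bottle, the petri dish and the slide box where they are.

Things in the scene. Friction and masses are not known exactly. Their poses are not given: they have to be found in the camera images.
- clamp: Fixed bench screw clamp, aluminium and steel. Origin on the bench under the vertical screw axis; x points from its open front in to the back stop, z up. Two rails 22 mm high along x from -120 to +70 mm, inner faces y = +-44, outer +-74 mm. A bridge (40 mm in x, 150 mm in y) crosses at 70 to 94 mm height; a boss on it, 34 mm diameter, reaches 103 mm.
- back_stop (a point): Middle of the back stop's front face, on the bench: 55 mm beyond the screw axis along the clamp's x. The stop is 26 mm high and spans the rails. A cassette that is home touches it with its rear end, so its origin is 25 mm in front of the screw axis.
- cassette_thick: Loose flat filter cassette, aluminium plates with white layers between: 160 mm long (x), 80 wide, 38 thick, 0.45 kg. Origin: centre of underside. Two hose ports 16 mm high on top at x = -52, y = +-20 mm; its front face (x = -80 mm) is plain for pushing. This or the thin one lies between the rails, on the bench, 50 to 65 mm short of home; the other lies right of the clamp.
- cassette_thin: Like the thick cassette, but 33 mm thick.
- knob_hub (a point): Centre of the crossbar on the screw axis: 145 mm above the bench at knob value 0, and 2.86 mm lower for each radian clockwise. The hub is 30 mm in diameter and reaches 11 mm above and 18 mm below this point; nothing stands above it.
- knob_ball (a point): Centre of the larger ball end of the crossbar, a level steel bar 12 mm thick through the hub. Black balls of 22 and 15 mm diameter sit at its two ends, 60 mm from the axis. Either arm can be pushed round by its side.
- knob (a joint): Turn of crossbar and screw, rad, grows clockwise from above (tightening); starts at 0 to 0.6 and stays where left. It turns freely (about 0.06 N m) until the foot, a 40 mm disc under the screw, meets the cassette 0.8 to 3.2 rad after the start (sooner on the thick one); the torque then jumps to about 0.12 to 0.16 N m and climbs to about 0.2 to 0.4 at a quarter turn more.
- foot (a joint): How far the sprung foot under the screw is pressed up into the screw, m: 0 while it hangs free, grows only once the foot bites on a cassette, by roughly 2.5 mm per radian of further turn.
- bottle: Foil-capped media bottle, 87 mm diameter, 182 mm tall, standing to the left. Origin at the centre of its underside.
- dish: Petri dish with lid, 90 mm diameter, 17 mm high, on the left. Origin at the centre of its underside.
- slides: Closed box of microscope slides, 33x83x29 mm, on the right. Origin at the centre of its underside.
Mind the look-alikes: they are no part of the job. Leave any red look-alike of the cassette_thick alone.

How it is judged:
By the outcome, as a careful person would: the job done as asked, in the order asked, and still so for the second after the job is handed in, with the robot touching nothing.
It also fails if it takes over 72 s, if anything falls off the work surface, if the arm or the gripper's body presses on something with over 40 N, if the wrist force passes 120 N, or if a joint passes its speed limit or range.

### The arm

A 6-joint arm with a two-finger parallel gripper is mounted at the origin on a cart in front of the work surface, level with it; the furniture and walls round the work are solid. World frame = base frame: x ahead of the robot, y to its left, z up, the work surface at z = 0. Lengths are in m, angles in rad, forces in N, time in s.
With the tool pointing down it reaches from about 0.275 to 0.825 m from the base axis. Payload 5.2 kg.
Tool frame: the origin (TCP) lies on the mounting face of the last link; the fingertips stand 186 mm ahead of it and the grasp point (between the pads) lies 167 mm ahead of it (arm.grip_point_offset is the distance from the TCP to the grasp point, in m); z points along the fingers, y is the line along which they close (so a half turn about z gives the same grasp; the last joint's range is limited). The gripper opens to 93 mm and grips with 3 to 60 N. Pads are 15 mm wide; open, the fingers measure 128 mm over their backs; the gripper's body (75 mm by 188 mm) begins 65 mm behind the grasp point.
Start: joints at [-1.481, 0.259, 1.535, -0, 1.348, -0.203], TCP at [0.159, -0.527, 0.405] pointing down, gripper open.
Joint ranges: [-3.14, 3.14], [-0.91, 2.08], [0.19, 2.58], [-1.22, 4.36], [0.22, 2.71], [-3.12, 3.12]. Speed limits (rad/s): [2.57, 2.57, 3.14, 3.14, 3.14, 3.14].

### API

Orientations are given as a unit quaternion [w, x, y, z].
In Python, from plant import arm gives the robot as it stands. Calls block until the motion is done:
- arm.move_pose(position, orientation): joint-space move of the TCP to a pose.
- arm.servo_line(position, frame=None, rate=0.15): straight line of the TCP; frame=None keeps the orientation; rate is the mean speed in m/s.
- arm.move_j(angles): joint-space move.
- arm.command_gripper(opening, squeeze=None): opening from 0.0 (shut) to 1.0 (fully open); squeeze is the grip in N (None keeps the last); returns when the fingers have stopped.
- arm.hold(seconds).
- arm.inverse_kinematics(position, orientation): joint angles nearest the present ones, or None.
- arm.observe(): the state.
- arm.get_image(name): name is "scene" or "top" or "wrist"; returns a dict with "frame" (420x560x3 uint8, red, green, blue), "fovy" (degrees; the focal length in pixels is half the picture's height over the tangent of half this angle, whatever the lens; pixels are square), "cx", "cy" (the principal point, pixels), "R" (3x3) and "t" (3): a world point X has camera coordinates R X + t; the wrist camera has in their place "mount" (4x4, takes a point from camera to tool coordinates, whose origin is the TCP and whose axes are the flange's). Camera axes: x right, y down, z forward; pixel columns grow to the right and rows downward; lengths in m; the calibration is good to about 2 mm. A picture is of the moment at which its call begins: read the wrist's pose just before it. There is no depth.
A pose or a line that the arm cannot do raises arm.Unreachable and nothing moves.
- arm.sign_off(): hands the job in; it is judged then, once.
The state is a dict: "time_s": time; "qpos": joint angles; "joint_velocities": joint speeds; "joint_torque": joint torques, N m; "ee_pos": TCP position; "tool_rot": TCP orientation; "ft_force": force on the tool from outside, world axes, zero at the start; "moment": the same for the moment, N m; "opening": opening from 0.0 (shut) to 1.0 (fully open); "gripper_force": force on a finger pad.
Only numpy, scipy, OpenCV 4.12 (cv2) and the standard library are available. Lean on these libraries where they do the work, as an engineer would, in place of code of your own. Each camera call takes 0.05 s, during which the arm holds its last target. There are 200 camera calls.

## Working session

There is one attempt and no reset: what is moved stays moved. The work goes in short steps, each a Python script; the robot and the scene stay as the last script left them, time stands still between calls to the robot, and variables do not carry over. Pictures are saved under pics/ and viewed, at most 10 in all, crops included, and the job is handed in when it is done.

```bash
mkdir -p pics; ls; python3 - <<'E'
from plant import arm
import cv2,numpy as np
for n in("scene","top"):
    im=arm.get_image(n); cv2.imwrite(f"pics/{n}0.png",im["frame"][:,:,::-1])
    print(n,im["fovy"],im["cx"],im["cy"],np.round(im["R"],3).tolist(),np.round(im["t"],3))
o=arm.observe();print(o)
E
```

```text
pics
scene 45.943011872367315 275.7795133559516 215.45173252247807 [[-0.532, -0.847, -0.02], [-0.439, 0.296, -0.848], [0.724, -0.442, -0.529]] [0.244 0.356 1.085]
top 48.142183465024075 283.1488796122303 209.36954073912486 [[-0.004, -1.0, -0.012], [-0.997, 0.005, -0.077], [0.077, 0.012, -0.997]] [-0.056  0.546  1.39 ]
{'time_s': 0.1, 'qpos': array([-1.48077880e+00,  2.59239200e-01,  1.53597380e+00, -7.14519310e-06,
        1.34799485e+00, -2.02819397e-01]), 'joint_velocities': array([ 1.34304319e-03, -6.12413843e-04, -2.72546090e-03,  1.44776544e-03,
       -1.60870031e-03, -4.76070263e-05]), 'joint_torque': array([ 2.90013479e-03, -4.38206720e+01, -2.84643370e+01,  7.22267339e-02,
        3.61327711e-02, -5.27130680e-05]), 'ee_pos': array([ 0.15876114, -0.52638158,  0.40401718]), 'tool_rot': array([-8.06508409e-04,  9.89299515e-01,  1.45896598e-01,  4.20469224e-05]), 'ft_force': array([ 0.26663413, -0.17536327,  0.61044808]), 'moment': array([-0.00710133, -0.03576321, -0.04821078]), 'gripper_force': 0.0, 'opening': 1.0024367959989187}
```

View pics/top0.png

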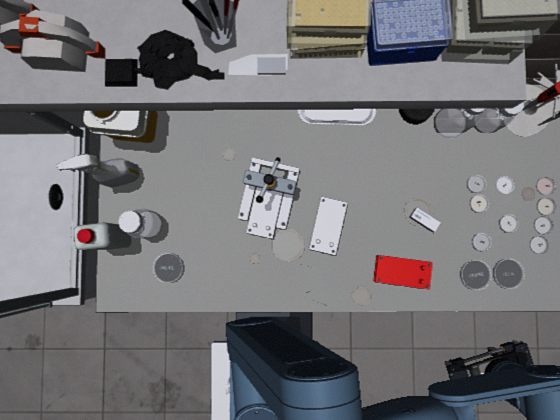

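View pics/scene0.png

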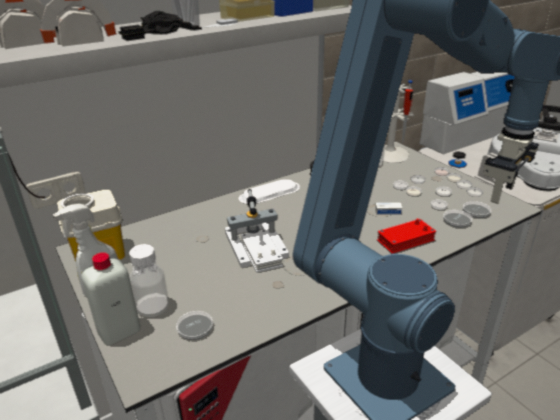

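The top view shows the clamp with its hub near (269,180) and its open front facing the robot. The cassette's front end is at about (262,236), and the loose cassette is at (328,225). I'll enlarge the clamp area.

```bash
cat > h.py <<'E'
from plant import arm
import cv2,numpy as np
def ray(im,u,v):
    f=210/np.tan(np.radians(im["fovy"])/2)
    R=np.array(im["R"]);t=np.array(im["t"])
    return -R.T@t, R.T@np.array([(u-im["cx"])/f,(v-im["cy"])/f,1])
def onplane(im,u,v,z):
    c,d=ray(im,u,v); return c+d*(z-c[2])/d[2]
def wristim():
    o=arm.observe(); im=arm.get_image("wrist")
    from scipy.spatial.transform import Rotation as Ro
    q=o["tool_rot"]; T=np.eye(4);T[:3,:3]=Ro.from_quat([q[1],q[2],q[3],q[0]]).as_matrix();T[:3,3]=o["ee_pos"]
    C=np.linalg.inv(T@np.array(im["mount"])); im["R"]=C[:3,:3]; im["t"]=C[:3,3]; return im
E
python3 - <<'E'
from h import *
im=arm.get_image("top")
c=im["frame"][145:245,225:358,::-1]
cv2.imwrite("pics/crop1.png",cv2.resize(c,None,fx=6,fy=6,interpolation=cv2.INTER_CUBIC))
for n,u,v,z in(("hub",269,181,.15),("big",260,198,.145),("small",277,160,.145),("front",262,237,.035)): print(n,onplane(im,u,v,z))
E
```

```text
hub [ 0.61391639 -0.02142376  0.15      ]
big [0.56778702 0.00356204 0.145     ]
small [ 0.67283383 -0.04339401  0.145     ]
front [0.46303454 0.00445647 0.035     ]
```

View pics/crop1.png

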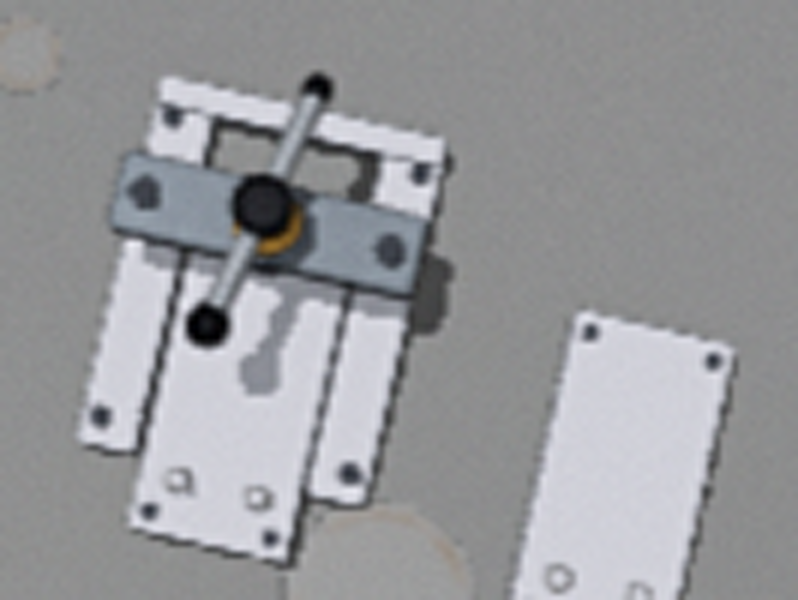

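```bash
python3 - <<'E'
from h import *
im=arm.get_image("top")
P=lambda a,b,z:onplane(im,225+(a+.5)/6-.5,145+(b+.5)/6-.5,z)
hub=P(265,207,.155);big=P(208,325,.143);sm=P(317,88,.143)
b=[P(125,152,.094),P(437,222,.094),P(412,297,.094),P(110,228,.094)]
print("hub",hub,"big",big,"small",sm,"bar len",np.linalg.norm(big-sm),"mid",(big+sm)/2)
print("bridge c",np.mean(b,0),"w",np.linalg.norm(b[0]-b[1]),np.linalg.norm(b[1]-b[2]))
r=[P(80,443,.022),P(367,503,.022)];print("rails front",r,np.linalg.norm(r[0]-r[1]))
f=[P(130,525,.035),P(290,563,.035)];print("cass front",f,np.linalg.norm(f[0]-f[1]))
for v in(b[1]-b[0],b[2]-b[3],r[1]-r[0],f[1]-f[0]): print("xdir deg",np.degrees(np.arctan2(v[1],v[0]))+90)
for z in (0,.3,.5):print("shelf edge",z,onplane(im,270,104,z),onplane(im,270,108,z))
w=arm.get_image("wrist");print(np.round(w["mount"],3),w["fovy"])
F=[];
for i in range(8): arm.hold(.02);o=arm.observe();F.append(np.r_[o["ft_force"],o["moment"]])
print(np.mean(F,0).round(3),np.std(F,0).round(3))
E
```

```text
hub [ 0.6184979  -0.02096227  0.155     ] big [0.56593256 0.00574663 0.143     ] small [ 0.67528876 -0.04450215  0.143     ] bar len 0.12034831891565019 mid [ 0.62061066 -0.01937776  0.143     ]
bridge c [ 0.61869685 -0.02108461  0.094     ] w 0.1526843399548901 0.037815714753382856
rails front [array([0.51919375, 0.07737277, 0.022     ]), array([ 0.48856719, -0.06582357,  0.022     ])] 0.14643489621299904
cass front [array([0.47777913, 0.05111913, 0.035     ]), array([ 0.45871008, -0.02783452,  0.035     ])] 0.0812238125032463
xdir deg -13.08105735484287
xdir deg -13.259820784096135
xdir deg -12.072425932083874
xdir deg -13.578165429795604
shelf edge 0 [ 0.87509784 -0.01864695  0.        ] [ 0.86245482 -0.01862113  0.        ]
shelf edge 0.3 [ 0.78304432 -0.03055785  0.3       ] [ 0.77305964 -0.03053746  0.3       ]
shelf edge 0.5 [ 0.7216753  -0.03849845  0.5       ] [ 0.71346286 -0.03848168  0.5       ]
[[-0.    -0.961 -0.276  0.077]
 [ 1.    -0.    -0.001  0.   ]
 [ 0.001 -0.276  0.961  0.019]
 [ 0.     0.     0.     1.   ]] 62.11998138284739
[ 0.071  0.168  0.099 -0.007  0.01   0.005] [0.433 0.519 0.413 0.028 0.04  0.027]
```

```bash
python3 - <<'E'
from h import *
t=arm.get_image("top");s=arm.get_image("scene")
c,d1=ray(t,110,109);_,d2=ray(t,270,104) ;n=np.cross(d1,d2)
for u,v in((60,60),(60,74),(200,36),(200,50),(300,20),(300,32)):
    c2,d=ray(s,u,v);k=n@(c-c2)/(n@d);print(u,v,(c2+k*d).round(3))
q=lambda a:np.array([0,np.cos(a/2),np.sin(a/2),0])
H=np.array([.619,-.0208])
# tool y tangential, tool x radial in/out, straddling the big arm
for off in(0,np.pi):
  for k in range(0,11):
    th=np.radians(155.3)-k*.5
    p=H+.038*np.array([np.cos(th),np.sin(th)])
    j=arm.inverse_kinematics([*p,.303],q((th+off+np.pi)%(2*np.pi)-np.pi));print(off>0,k*.5,None if j is None else np.round(j,2))
E
```

```text
60 60 [0.678 0.402 0.608]
60 74 [0.688 0.407 0.576]
200 36 [0.684 0.065 0.613]
200 50 [0.696 0.064 0.577]
300 20 [ 0.691 -0.24   0.615]
300 32 [ 0.702 -0.247  0.58 ]
False 0.0 [-0.2   0.4   1.59 -0.    1.15 -1.34]
False 0.5 [-0.17  0.42  1.56 -0.    1.16 -0.81]
False 1.0 [-0.15  0.45  1.51 -0.    1.18 -0.29]
False 1.5 [-0.15  0.48  1.46 -0.    1.2   0.21]
False 2.0 [-0.17  0.51  1.42 -0.    1.21  0.69]
False 2.5 [-0.19  0.52  1.39 -0.    1.22  1.17]
False 3.0 [-0.22  0.52  1.39 -0.    1.22  1.64]
False 3.5 [-0.25  0.51  1.42 -0.    1.21  2.11]
False 4.0 [-0.27  0.48  1.46 -0.    1.2   2.59]
False 4.5 [-0.28  0.45  1.51 -0.    1.18  3.08]
False 5.0 [-0.27  0.42  1.56 -0.    1.16 -2.69]
True 0.0 [-0.2   0.4   1.59 -0.    1.15  1.8 ]
True 0.5 [-0.17  0.42  1.56 -0.    1.16  2.33]
True 1.0 [-0.15  0.45  1.51 -0.    1.18  2.85]
True 1.5 [-0.15  0.48  1.46 -0.    1.2  -2.93]
True 2.0 [-0.17  0.51  1.42 -0.    1.21 -2.45]
True 2.5 [-0.19  0.52  1.39 -0.    1.22 -1.97]
True 3.0 [-0.22  0.52  1.39 -0.    1.22 -1.5 ]
True 3.5 [-0.25  0.51  1.42 -0.    1.21 -1.03]
True 4.0 [-0.27  0.48  1.46 -0.    1.2  -0.55]
True 4.5 [-0.28  0.45  1.51 -0.    1.18 -0.06]
True 5.0 [-0.27  0.42  1.56 -0.    1.16  0.45]
```

```bash
python3 - <<'E'
from h import *
s=arm.get_image("scene");cv2.imwrite("pics/crop2.png",cv2.resize(s["frame"][0:280,20:340,::-1],None,fx=2.1,fy=2.1,interpolation=cv2.INTER_CUBIC))
E
```

```text
(no output)
```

View pics/crop2.png

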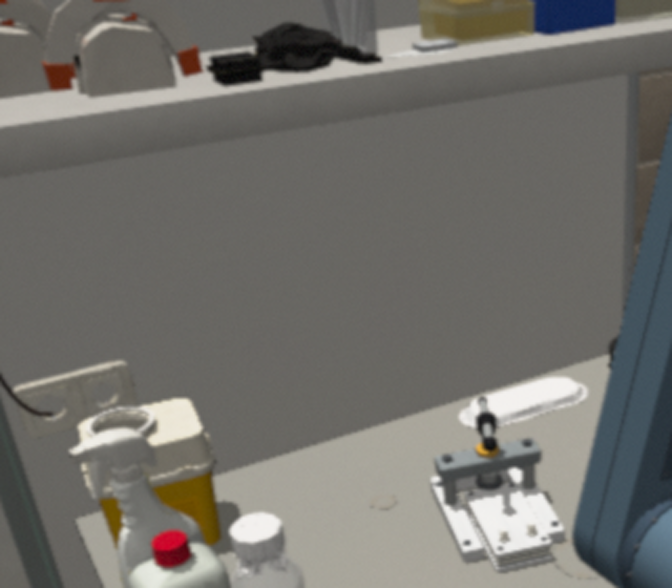

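The shelf's underside is at about z = 0.57 and the panel is at x ≈ 0.87, both clear of the arm's work. The clamp measures out consistently: bar 120 mm, bridge 152 × 38 mm, cassette 49 mm short of home. Now I'll push the cassette.

```bash
cat >> h.py <<'E'
H=np.array([.619,-.0208]); A=np.radians(-13.1)
X=np.array([np.cos(A),np.sin(A)]);Y=np.array([-X[1],X[0]])
q=lambda a:np.array([0,np.cos(a/2),np.sin(a/2),0])
W=lambda x,y:H+x*X+y*Y
def force(n=6):
    F=[]
    for i in range(n): arm.hold(.015);o=arm.observe();F.append(np.r_[o["ft_force"],o["moment"]])
    return np.mean(F,0)
E
python3 - <<'E'
from h import *
Q=q(np.pi+A); T=lambda:arm.observe()["time_s"]
arm.command_gripper(0.0)
arm.move_pose([*W(-.187,0),.36],Q);print(T())
arm.servo_line([*W(-.187,0),.201],rate=.15)
b=force(12);print(T(),b.round(2),arm.observe()["opening"])
x=-.187
while x<-.104:
    x+=.003 if x<-.122 else .0015
    arm.servo_line([*W(x,0),.201],rate=.05)
    f=force(4)-b;fx=-f[:2]@X
    print(round(x,4),fx.round(2),end="; ")
    if fx>12:break
o=arm.observe();d=o["ee_pos"][:2]-H;print("\n",T(),d@X,d@Y,force()-b)
E
```

```text
4.1917
5.6 [-0.06 -0.14 -0.03  0.03 -0.16  0.01] 0.00602410619118232
-0.184 0.66; -0.181 0.33; -0.178 -0.05; -0.175 -0.06; -0.172 0.03; -0.169 0.33; -0.166 0.2; -0.163 2.25; -0.16 2.95; -0.157 1.82; -0.154 2.31; -0.151 2.63; -0.148 2.71; -0.145 2.28; -0.142 2.35; -0.139 2.11; -0.136 2.16; -0.133 2.07; -0.13 2.75; -0.127 2.11; -0.124 2.45; -0.121 2.52; -0.1195 4.76; -0.118 2.59; -0.1165 3.01; -0.115 2.66; -0.1135 4.97; -0.112 9.03; -0.1105 13.32; 
 14.7833 -0.11279974036296296 5.273089611224077e-05 [-12.52957973   2.51808978  10.04654648   0.33899513   2.07740562
  -0.02148508]
```

Contact with the stop came at x = -0.1128, against a predicted -0.1125, so the cassette is home. I'll back off, look, then position over the crossbar.

```bash
python3 - <<'E'
from h import *
arm.servo_line([*W(-.15,0),.201],rate=.1)
arm.servo_line([*W(-.17,0),.37],rate=.25)
th=np.radians(155.3); p=H+.038*np.array([np.cos(th),np.sin(th)])
arm.command_gripper(0.32)
arm.move_pose([*W(-.12,.01),.40],q(th))
print(arm.observe()["time_s"],arm.observe()["opening"])
im=wristim();cv2.imwrite("pics/w1.png",im["frame"][:,:,::-1])
np.savez("w1.npz",**{k:im[k] for k in("R","t","fovy","cx","cy")})
E
```

```text
17.2917 0.31828084914944516
```

View pics/w1.png

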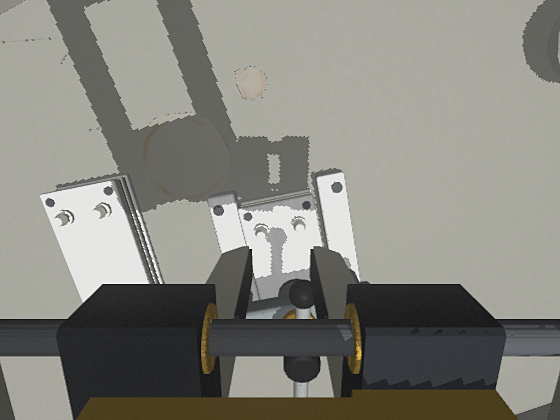

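The wrist view shows the cassette inside the rails, with its front edge about 15 mm behind the rail ends, which matches being home. The near ball is at about (298,293) and the hub at (302,365), between the fingers. I'll check those two points.

```bash
python3 - <<'E'
from h import *
im=dict(np.load("w1.npz"))
g=cv2.cvtColor(cv2.imread("pics/w1.png"),cv2.COLOR_BGR2GRAY);print(g[270:320:6,275:325:5])
b=onplane(im,298,294,.143);h=onplane(im,302,363,.153);r=b-h
print(b,h,np.degrees(np.arctan2(r[1],r[0])),np.linalg.norm(r[:2]))
E
```

```text
[[155 155 230 233 219 146 152  58  45  91]
 [151 158 154 156 155 155 159  59  43  87]
 [156 156 103  60  45  46  44  41  41  53]
 [153  50  66  49  43  43  46  48  43  39]
 [150  64  67  41  48  49  54  49  39  39]
 [ 64  65  67  46  43  46  56  47  32  39]
 [ 66  84  85  90  75  41  42  37  53  36]
 [165  97  96  69  82 168 179  99 120  32]
 [ 97  95  74 114  95 176 186 165 134  34]]
[0.56534071 0.00279142 0.143     ] [ 0.61636915 -0.0169444   0.153     ] 158.85546701151225 0.054712017289296
```

```bash
cat >> h.py <<'E'
R=.036
def pose(th,z=.303): return np.r_[H+R*np.array([np.cos(th),np.sin(th)]),z]
def wrap(a): return (a+np.pi)%(2*np.pi)-np.pi
def go(th,rate=.04): arm.servo_line(pose(th),q(wrap(th)),rate=rate)
def ft(th,b,n=4):
    f=force(n)-b; return f[:2]@np.array([-np.sin(th),np.cos(th)]), f[:2]@np.array([np.cos(th),np.sin(th)]), f[2]
E
python3 - <<'E'
from h import *
th=np.radians(155.3)
arm.servo_line(pose(th,.40),q(th),rate=.2)
b=force(10)
arm.servo_line(pose(th),rate=.15)
print((force()-b).round(2))
arm.command_gripper(.2,3)
o=arm.observe();print(o["time_s"],o["opening"],o["gripper_force"],(force()-b).round(2))
np.save("b.npy",b)
L=[]
for i in range(12):
    th-=.05;go(th);L.append((th,*ft(th,b)))
print(np.round(L,2).tolist(),arm.observe()["time_s"]);np.save("th.npy",th)
E
```

```text
[ 0.24 -0.3   0.27 -0.    0.01 -0.02]
19.4333 0.19793062556298788 0.0 [-0.57 -0.02  0.12 -0.    0.03 -0.02]
[[2.66, 0.23, 0.17, 0.1], [2.61, 0.6, 0.2, 0.31], [2.56, 0.6, 0.25, -0.07], [2.51, 1.3, 0.49, -0.14], [2.46, 0.74, -0.23, -0.63], [2.41, 1.14, 0.3, -0.83], [2.36, 0.98, 0.29, -0.07], [2.31, 1.21, 0.16, -0.08], [2.26, 0.81, 0.64, -0.01], [2.21, 1.19, 0.36, -0.39], [2.16, 1.25, 0.3, -0.32], [2.11, 0.94, 0.41, -0.51]] 23.3333
```

Contact is steady at about 1.1 N free-running. I'll continue until the bite.

```bash
python3 - <<'E'
from h import *
th=float(np.load("th.npy"));b=np.load("b.npy");L=[];hi=0
while th>2.45-3.6 and hi<3:
    th-=.06;go(th,.05);f=ft(th,b);L.append((th,*f));hi=hi+1 if f[0]>2.1 else 0
print(np.round(L,2)[:,:2].tolist(),L[-1],arm.observe()["time_s"],arm.observe()["qpos"].round(2));np.save("th.npy",th)
E
```

```text
[[2.05, 0.99], [1.99, 1.27], [1.93, 1.2], [1.87, 1.29], [1.81, 1.09], [1.75, 1.52], [1.69, 0.69], [1.63, 1.32], [1.57, 0.62], [1.51, 1.14], [1.45, 0.92], [1.39, 0.66], [1.33, 1.08], [1.27, 0.88], [1.21, 0.78], [1.15, 0.8], [1.09, 1.15], [1.03, 0.81], [0.97, 0.93], [0.91, 0.32], [0.85, 0.62], [0.79, 1.29], [0.73, 0.75], [0.67, 1.07], [0.61, 0.41], [0.55, 0.72], [0.49, 0.53], [0.43, 0.77], [0.37, 0.59], [0.31, 0.38], [0.25, 0.38], [0.19, 0.4], [0.13, 0.26], [0.07, 1.25], [0.01, 0.4], [-0.05, 0.7], [-0.11, 0.19], [-0.17, 0.34], [-0.23, 0.01], [-0.29, 1.17], [-0.35, 3.13], [-0.41, 3.16], [-0.47, 2.93]] (-0.4695036716528053, np.float64(2.932809597955283), np.float64(-2.2349365166954556), np.float64(-1.2368654825674297)) 36.95 [-0.23  0.52  1.41 -0.    1.22  1.81]
```

The bite came at a tool angle of about -0.31 rad, a sharp 0.7 → 3.1 N jump. A quarter turn more ends at -1.88. To stay inside the last joint's range, I'll hold the orientation at -1.72 for the last bit.

```bash
python3 - <<'E'
from h import *
th=float(np.load("th.npy"));b=np.load("b.npy");L=[];E=-.315-np.pi/2
while th>E+1e-3:
    th=max(th-.1,E);arm.servo_line(pose(th),q(max(th,-1.72)),rate=.05)
    f=ft(th,b);d=arm.observe()["ee_pos"][:2]-H;L.append((th,np.arctan2(d[1],d[0]),*f))
    if f[0]>14:break
print(np.round(L,2).tolist(),arm.observe()["time_s"],arm.observe()["qpos"].round(2));np.save("th.npy",th)
E
```

```text
[[-0.57, -0.57, 2.01, -1.6, -1.45], [-0.67, -0.67, 1.74, -0.89, -1.62], [-0.77, -0.77, 2.69, -0.78, -1.82], [-0.87, -0.87, 2.84, -1.14, -2.38], [-0.97, -0.97, 3.25, -1.48, -2.22], [-1.07, -1.07, 3.43, -1.3, -2.54], [-1.17, -1.17, 3.91, -0.8, -2.73], [-1.27, -1.27, 3.65, -1.23, -2.88], [-1.37, -1.36, 5.55, -1.74, -3.76], [-1.47, -1.45, 5.56, -2.7, -4.01], [-1.57, -1.55, 6.0, -2.71, -4.24], [-1.67, -1.65, 6.05, -3.16, -4.45], [-1.77, -1.75, 5.85, -3.33, -4.34], [-1.87, -1.85, 5.71, -2.78, -4.45], [-1.89, -1.86, 5.64, -3.11, -3.97]] 41.7 [-0.27  0.45  1.52 -0.    1.17  3.02]
```

```bash
python3 - <<'E'
from h import *
b=np.load("b.npy")
arm.servo_line(pose(-1.80),q(-1.72),rate=.05);arm.command_gripper(.3)
print((force()-b).round(2))
arm.servo_line(pose(-1.80,.42),rate=.15)
print((force()-b).round(2))
arm.move_j([-1.3,.259,1.535,0,1.348,1.5])
print(arm.observe()["time_s"])
im=arm.get_image("top");cv2.imwrite("pics/crop3.png",cv2.resize(im["frame"][145:245,225:358,::-1],None,fx=6,fy=6,interpolation=cv2.INTER_CUBIC))
E
```

```text
[ 6.4   1.91 -3.62  0.45 -0.94  0.07]
[-0.24  0.02  0.42  0.08  0.09 -0.  ]
45.3333
```

View pics/crop3.png

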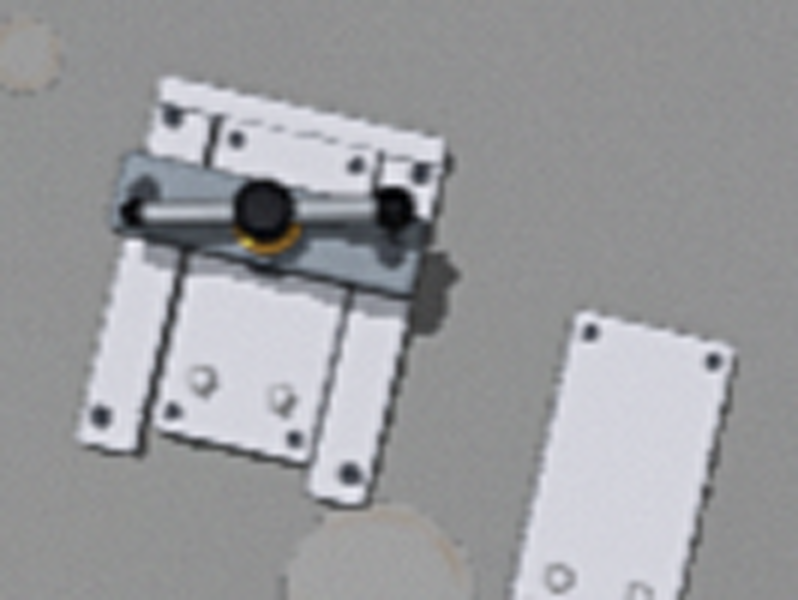

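The bar now lies nearly across the clamp and the cassette touches the stop. The bar angle looks short of my target, probably because the fingers yielded at the 3 N squeeze. I'll compute the angle properly.

```bash
python3 - <<'E'
from h import *
im=arm.get_image("top")
P=lambda a,b,z:onplane(im,225+(a+.5)/6-.5,145+(b+.5)/6-.5,z)
for big,sm,z in(((208,325),(317,88),.1435),((395,207),(133,211),.132)):
    B=P(*big,z);S=P(*sm,z);d=B-S;print(np.arctan2(d[1],d[0]),np.linalg.norm(d),(B+S)/2)
# dark-ball centroids, present picture
g=cv2.cvtColor(cv2.resize(im["frame"][145:245,225:358],None,fx=6,fy=6,interpolation=cv2.INTER_CUBIC),cv2.COLOR_RGB2GRAY)
n,l,s,c=cv2.connectedComponentsWithStats((g<42).astype(np.uint8))
print([(s[i,4],c[i].round(1)) for i in range(1,n) if s[i,4]>150])
g0=cv2.cvtColor(cv2.imread("pics/crop1.png"),cv2.COLOR_BGR2GRAY)
n,l,s,c=cv2.connectedComponentsWithStats((g0<42).astype(np.uint8))
print([(s[i,4],c[i].round(1)) for i in range(1,n) if s[i,4]>150])
o=arm.observe();print(o["opening"])
E
```

```text
2.7108696018064014 0.12030144673719234 [ 0.62053927 -0.01939954  0.1435    ]
-1.5613676962653427 0.12134372226225947 [ 0.62084419 -0.01948289  0.132     ]
[(np.int32(2547), array([263.5, 211.1])), (np.int32(1403), array([393.7, 211.6])), (np.int32(393), array([131.9, 212.8]))]
[(np.int32(356), array([318.8,  86.2])), (np.int32(2815), array([264.3, 205.9])), (np.int32(169), array([267.5, 267.6])), (np.int32(1128), array([207., 325.]))]
0.29876270331601584
```

The bar has turned about 1.29 rad past the bite, so it needs about 0.28 rad more. I'll straddle it again with a firm squeeze, using the other half turn of the wrist.

```bash
python3 - <<'E'
from h import *
b=np.load("b.npy");H2=np.array([.6203,-.0199]);r=.036;T=lambda:round(float(arm.observe()["time_s"]),2)
def pp(phi,off,z=.297): return np.r_[H2+r*np.array([np.cos(phi),np.sin(phi)])+off*np.array([np.sin(phi),-np.cos(phi)]),z]
Q=lambda phi:q(wrap(phi+np.pi))
p0=-1.56;arm.command_gripper(.22,40)
arm.move_pose(pp(p0,0,.39),Q(p0));print(T(),arm.observe()["qpos"].round(2))
arm.servo_line(pp(p0,0),rate=.15);print((force()-b).round(1))
for phi,off in((p0,.0042),(-1.65,.0045),(-1.75,.0048),(-1.80,.0048),(-1.845,.0048)):
    arm.servo_line(pp(phi,off),Q(phi),rate=.03)
    f=force(4)-b;t=np.array([-np.sin(phi),np.cos(phi)]);o=arm.observe()
    print(phi,"Ft",(f[:2]@t).round(2),"Fz",f[2].round(2),"off",(-(o["ee_pos"][:2]-H2)@t*1000).round(2),"open",round(float(o["opening"]),3),T())
arm.servo_line(pp(phi,0),rate=.04);print((force()-b).round(1))
arm.servo_line(pp(phi,0,.40),rate=.2)
arm.move_j([-1.3,.259,1.535,0,1.348,0]);print(T())
im=arm.get_image("top");cv2.imwrite("pics/top_end.png",im["frame"][:,:,::-1])
g=cv2.cvtColor(cv2.resize(im["frame"][145:245,225:358],None,fx=6,fy=6,interpolation=cv2.INTER_CUBIC),cv2.COLOR_RGB2GRAY)
cv2.imwrite("pics/crop4.png",g)
n,l,s,c=cv2.connectedComponentsWithStats((g<42).astype(np.uint8))
print([(s[i,4],c[i].round(1)) for i in range(1,n) if s[i,4]>150])
E
```

```text
47.88 [-0.27  0.4   1.37 -0.    1.37 -0.28]
[ 0.2 -0.1  0.6 -0.1  0.1 -0. ]
-1.56 Ft -0.23 Fz 0.31 off 4.26 open 0.216 49.11
-1.65 Ft 4.77 Fz -2.68 off 3.63 open 0.223 49.44
-1.75 Ft 5.61 Fz -3.21 off 3.81 open 0.221 49.79
-1.8 Ft 6.7 Fz -4.77 off 3.64 open 0.221 50.11
-1.845 Ft 7.21 Fz -4.86 off 3.6 open 0.22 50.42
[-0.1 -0.1 -0.3 -0.1  0.1 -0. ]
53.49
[(np.int32(434), array([136.5, 188. ])), (np.int32(2611), array([263.2, 211.2])), (np.int32(1470), array([391.6, 239.7])), (np.int32(182), array([264.4, 268.7]))]
```

View pics/crop4.png

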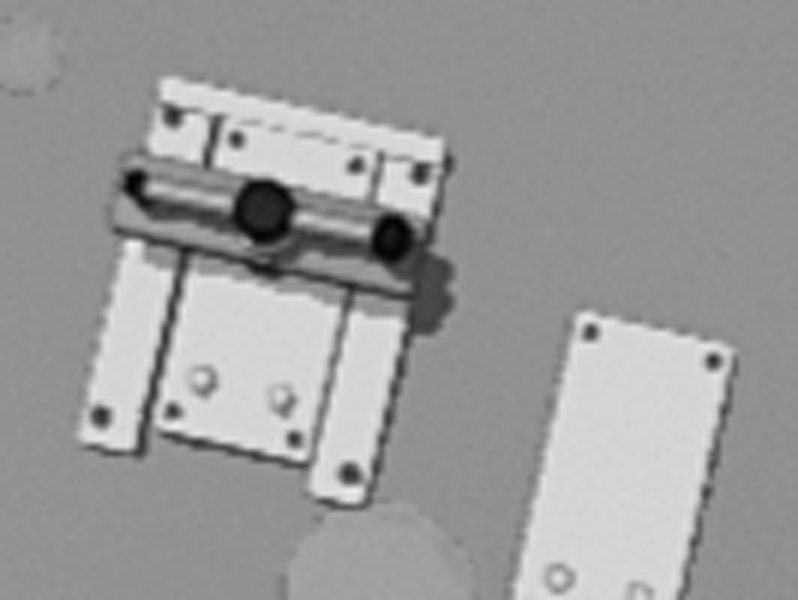

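The bar is now about 1.49 rad (85°) past the bite, at roughly 0.28 N m. The cassette is home against the stop and the arm is clear, so I'm handing in.

```bash
python3 -c "
from plant import arm
print(arm.sign_off())"
```

```text
the job is handed in; nothing more can be done
None
```

I pushed the cassette home against the back stop and tightened the clamp to about 85° past the bite, measured from the camera images (give or take 3°), then handed the job in at about 54 s with the arm clear. The tightening took two pushes because the fingers yielded on the first.

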